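# Seat the taper-shank holder in the polishing spindle and park it

## Task

Take the steel tool holder out of its stand and seat its tapered shank in the upright spindle of the little polishing machine, where the spindle stands: feel for the two drive dogs with a light touch until the slots of the flange drop over them and the flange lies flush on the spindle nose. Then turn the holder clockwise, seen from above, so that its dogs carry the spindle round to its stop at the white index pointer, and let go. Never force it, and leave the things lying round the work where they are.

Things in the scene. Friction and masses are not known exactly. Their poses are not given: they have to be found in the camera images.
- holder_center (a point): steel tool holder, loose, 0.4 kg, upright in its stand with the flange on the stand's top. This is the centre of its square body, 32 x 32 x 48 mm high, flats across x and y: grip it there from above. It lies 24 mm above the upper face of the flange, 33 mm above the flange's underside, 31 mm below the holder's top (dark round nose, 25 mm wide, 7 mm high). z up along its axis
- holder: the same holder; origin in the centre of the flange's underside, axes as holder_center. Flange: 52 mm diameter, 9 mm thick, with two open slots through its rim at +x and -x, 10.5 mm wide, from 17 mm radius outward; a half turn makes no difference
- shank_tip (a point): lower end of the holder's 7:24 tapered shank, 73 mm below holder_center; the shank is 40 mm long, 31.8 mm in diameter under the flange and 20 mm at the tip
- stand_hole (a point): fixed grey plastic block, 84 x 84 x 50 mm, with an upright 36 mm hole right through; this is the centre of the hole's mouth in its top face
- nose (a point): centre of the flat nose face of the machine's upright spindle, 80 mm above the table; z up, x along the index line; these axes belong to the housing and do not turn with the spindle. Nose 56 mm in diameter, its taper bore 32.5 mm wide at the face, 43 mm deep. Holder home: holder_center 33 mm above this point. Holder resting on the tops of the dogs: 40 mm
- dogs (a point): point on the spindle axis level with the tops of the two drive dogs, 7 mm above the nose face; does not turn. Dogs: dark steel, 8 mm wide, chamfered, opposite each other, 18 to 25.5 mm from the axis. Their angle is not measured: at the start their line stands 25 to 61 degrees (0.44 to 1.06 rad) anticlockwise, seen from above, of the index line. Slot play on the dogs: 3.4 degrees each way
- machine: fixed grey polishing machine, 150 (x) x 130 (y) x 66 mm high; origin under its centre, axes as nose. Its spindle turns from a rubber stop with the dogs on the index line to one 74 degrees anticlockwise. A drag of about 0.2 N m holds it at any angle; pressing on the dogs with over 10 N while turning may drag it along. Over 60 N between holder and machine is too much
- pointer (a point): tip of the white index pointer on the machine's deck, 36 mm from the spindle axis on the machine's -x side, 73 mm above the table; the line from it through the spindle axis is the index line
- limonite_center (a point): brown lump of mineral, loose, 40 x 56 x 26 mm, on the table between stand and machine, a bystander; its centre, 13 mm up
- amethyst: purple crystal lump, loose, 58 x 80 x 42 mm, a bystander; origin under its centre
- dish: glass dish of 89 mm diameter, 16 mm high, with a small brown stone in it, loose, a bystander; origin under its centre
- lens_rail: fixed optical bench of the place, 640 mm long (y), 90 mm deep, behind and to the left of the stand, with four upright posts up to 191 mm above the table along its length; keep clear of it; origin under its centre
There are look-alikes about, which are no part of the job. Leave any orange or turquoise look-alike of the holder alone.

How it is judged:
By the outcome, as a careful person would: the job done as asked, in the order asked, and still so for the second after the job is handed in, with the robot touching nothing.
It also fails if it takes over 72 s, if anything falls off the work surface, if the arm or the gripper's body presses on something with over 40 N, if the wrist force passes 120 N, or if a joint passes its speed limit or range.

## Robot

A 7-joint arm with a two-finger parallel gripper is mounted at the origin on a cart in front of the work surface, level with it; the furniture and walls round the work are solid. World frame = base frame: x ahead of the robot, y to its left, z up, the work surface at z = 0. Lengths are in m, angles in rad, forces in N, time in s.
With the tool pointing down it reaches from about 0.4 to 0.9 m from the base axis. Payload 5.6 kg.
Tool frame: the origin (TCP) lies midway between the tips of the shut fingers; the grasp point (between the pads) lies 19 mm behind it; y points along the fingers, z is the direction in which the jaws open and shut, and the axes are right-handed (so a half turn about y gives the same grasp; the last joint's range is limited). The gripper opens to 92 mm and grips with 3 to 60 N. Pads are 20 mm wide; open, the fingers measure 128 mm over their backs; the gripper's body (75 mm by 189 mm) begins 69 mm behind the grasp point.
Start: joints at [-1.253, 0.468, -0.012, 1.603, 0.006, 1.071, -0.056], TCP at [0.23, 0.608, 0.215] pointing down, gripper open.
Joint ranges: [-2.53, 2.53], [-0.31, 2.02], [-1.57, 1.55], [0.28, 2.44], [-1.29, 4.43], [0.15, 1.84], [-2.92, 2.92]. Speed limits (rad/s): [2.57, 2.57, 3.14, 3.14, 3.14, 3.14, 3.14].

## Interface

Orientations are given as a 3x3 rotation matrix whose columns are the frame's x, y, z axes.
In Python, from station import env, effector, solver, viewer, workorder, search_frame, tip_of gives the robot as it stands. Calls block until the motion is done:
- env.reach(position, orientation): joint-space move of the TCP to a pose.
- env.movel(position, frame=None, rate=0.15): straight line of the TCP; frame=None keeps the orientation; rate is the mean speed in m/s.
- env.goto_joints(angles): joint-space move.
- effector.release() and effector.grasp(squeeze=None): open the fingers fully, or close them until they stop; squeeze is the grip in N (None keeps the last).
- env.pause(seconds).
- solver.inverse_kinematics(position, orientation): joint angles nearest the present ones, or None.
- env.sense(): the state.
- viewer.read_camera(name): name is "scene" or "top" or "wrist"; returns (picture, depth): 384x512x3 uint8, red, green, blue; 384x512 float32, m along the optical axis (not along the pixel's ray), 0 where there is no reading.
- viewer.camera_info(name): a dict with "intrinsics" (3x3 intrinsics, pixels), "dist_coeffs" ([k1, k2, p1, p2, k3] as OpenCV has them; the pictures are not rectified), "eye" and "rotation" of the camera in the world; the wrist camera has in their place "T_tool_cam" (4x4, takes a point from camera to tool coordinates, whose origin is the TCP and whose axes are the tool frame's). Camera axes: x right, y up, looking along -z (the intrinsics and any distortion apply to the point x, -y, -z); pixel columns grow to the right and rows downward; lengths in m; the calibration is good to about 2 mm. A picture is of the moment at which its call begins: read the wrist's pose just before it. camera_info takes no time and is no camera call.
A pose or a line that the arm cannot do raises env.PlanningError and nothing moves.
- workorder.finish_job(): hands the job in, once; it reports no verdict.
Trained networks look in the newest picture that a camera, given by its name, has taken for a name from the list of things; names that differ only in an ending like _2 or _b are one class to them, and where a whole thing is asked for, a point or a joint stands for the part that bears it (a point fixed in the world has none). Each returns a list of dicts, best first, with "score" (0 to 1); they miss things now and then, are a little off and sometimes report something else, mostly with a low value. They report only what shows in the picture. A call takes as long as a camera call. They do not tell look-alikes from the thing itself.
- search_frame(camera, name): "at" ([x, y, z] in m, in world coordinates, good to about 4 mm: the middle of the surface that is visible of it).
- tip_of(camera, name): "at" ([x, y, z] in m, in world coordinates, good to about 4 mm: a listed point, or the origin of a listed thing).
The state is a dict: "t": time; "joint_positions": joint angles; "joint_velocities": joint speeds; "tau": joint torques, N m; "ee_pos": TCP position; "tcp_rot": TCP orientation; "wrist_force": force on the tool from outside, world axes, zero at the start; "moment": the same for the moment, N m; "gripper_width": finger opening in m.
Only numpy, scipy, OpenCV 4.12 (cv2) and the standard library are available. Lean on these libraries where they do the work, as an engineer would, in place of code of your own. Each camera call takes 0.05 s, during which the arm holds its last target. There are 200 camera calls.

## Working session

There is one attempt and no reset: what is moved stays moved. The work goes in short steps, each a Python script; the robot and the scene stay as the last script left them, time stands still between calls to the robot, and variables do not carry over. Pictures are saved under pics/ and viewed, about 8 in all and at most 12, crops included, and the job is handed in when it is done.

```bash
ls; mkdir -p pics; python3 - <<'E'
from station import env, effector, solver, viewer, workorder, search_frame, tip_of
import cv2,numpy as np
s=env.sense(); print(s['t'],s['ee_pos'],np.round(s['tcp_rot'],2).tolist(),s['gripper_width'])
ims=[]
for c in ["scene","top"]:
    p,d=viewer.read_camera(c); ims.append(p); cv2.imwrite(f'pics/{c}0.png',p[:,:,::-1])
    i=viewer.camera_info(c); print(c,np.round(i['eye'],3),np.round(i['rotation'],2).tolist(),np.round(i['intrinsics'],0).tolist(),i['dist_coeffs'])
    for n in ["holder_center","stand_hole","nose","pointer","limonite_center","amethyst","dish","lens_rail","machine","dogs"]:
        print(n,[(np.round(r['at'],3).tolist(),round(r['score'],2)) for r in tip_of(c,n)[:4]])
print(viewer.camera_info("wrist")['T_tool_cam'])
E
```

```text
pics
0.0 [0.22932011 0.60758746 0.21362989] [[0.94, -0.0, 0.35], [-0.35, -0.0, 0.94], [0.0, -1.0, -0.0]] 0.09219487972781971
scene [-0.209 -0.591  0.478] [[0.53, 0.32, -0.78], [-0.85, 0.22, -0.48], [0.02, 0.92, 0.39]] [[356.0, 0.0, 253.0], [0.0, 356.0, 189.0], [0.0, 0.0, 1.0]] [0.00332625 0.         0.         0.         0.        ]
holder_center [([0.442, -0.127, 0.084], 0.88), ([0.491, -0.446, 0.082], 0.72), ([0.807, -0.145, 0.073], 0.71)]
stand_hole [([0.436, -0.125, 0.052], 0.85), ([0.495, -0.447, 0.003], 0.54)]
nose [([0.491, -0.448, 0.079], 0.83)]
pointer [([0.454, -0.459, 0.074], 0.61)]
limonite_center [([0.383, -0.282, 0.01], 0.64)]
amethyst [([0.423, 0.15, -0.004], 0.87)]
dish [([0.412, 0.026, 0.002], 0.63), ([0.441, -0.121, 0.084], 0.35)]
lens_rail []
machine [([0.496, -0.45, 0.003], 0.66)]
dogs []
top [ 0.304 -0.101  1.346] [[-0.03, 0.98, -0.21], [-1.0, -0.03, 0.01], [0.0, 0.21, 0.98]] [[396.0, 0.0, 257.0], [0.0, 396.0, 194.0], [0.0, 0.0, 1.0]] [0.00648928 0.         0.         0.         0.        ]
holder_center [([0.726, 0.232, 0.076], 0.57), ([0.812, -0.148, 0.069], 0.55), ([0.435, -0.128, 0.085], 0.52)]
stand_hole [([0.435, -0.13, 0.051], 0.97)]
nose [([0.489, -0.447, 0.073], 0.63)]
pointer [([0.458, -0.455, 0.071], 0.92)]
limonite_center [([0.377, -0.285, 0.014], 0.71)]
amethyst [([0.418, 0.147, -0.004], 0.71)]
dish [([0.407, 0.018, -0.001], 0.58), ([0.456, -0.457, 0.072], 0.23)]
lens_rail []
machine [([0.378, -0.285, 0.013], 0.64), ([0.49, -0.449, -0.0], 0.62)]
dogs [([0.491, -0.448, 0.089], 0.84)]
[[-1.06811137e-04 -9.58858627e-01 -2.83883995e-01 -7.96022435e-02]
 [ 4.08274868e-04  2.83883932e-01 -9.58858564e-01 -1.71005189e-01]
 [ 9.99999911e-01 -2.18319474e-04  3.61155914e-04  1.09906164e-04]
 [ 0.00000000e+00  0.00000000e+00  0.00000000e+00  1.00000000e+00]]
```

```bash
python3 - <<'E'
import cv2,numpy as np
a=cv2.imread('pics/scene0.png');b=cv2.imread('pics/top0.png')
cv2.imwrite('pics/v1.png',cv2.resize(np.vstack([a,b]),None,fx=.78,fy=.78) if 0 else cv2.resize(a,(800,600),interpolation=cv2.INTER_CUBIC))
cv2.imwrite('pics/v2.png',cv2.resize(b,(800,600),interpolation=cv2.INTER_CUBIC))
E
```

```text
(no output)
```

View pics/v1.png

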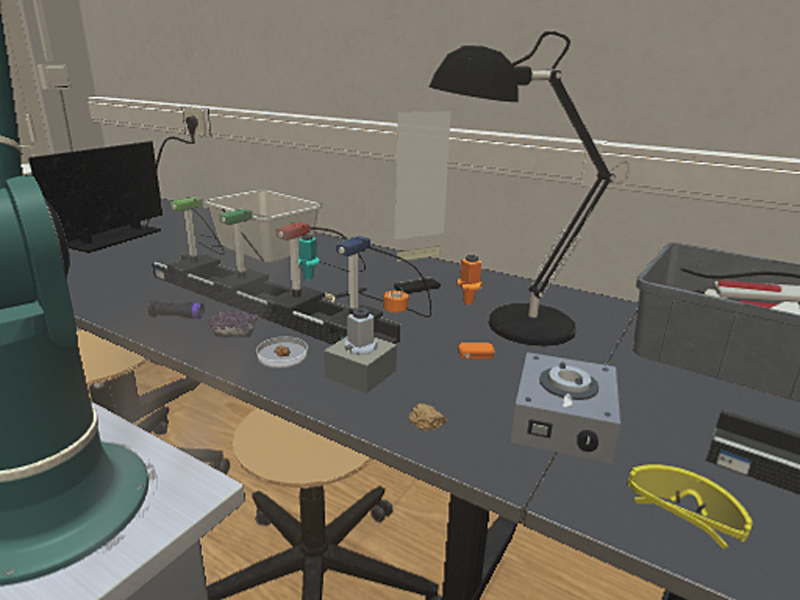

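View pics/v2.png

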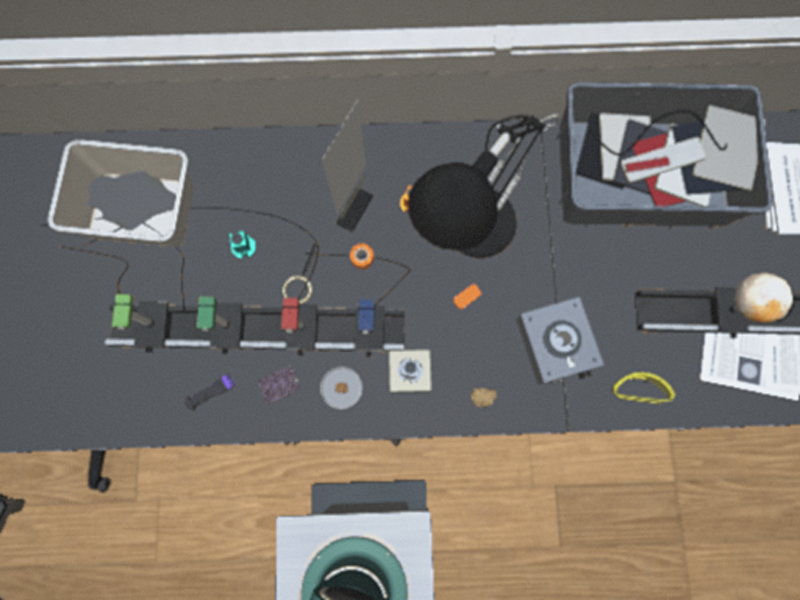

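The steel holder with the grey square body stands in the grey stand at v1 (360,330) / v2 (410,370). The look-alikes are orange at v1 (470,280) and turquoise at v1 (308,258). The machine is at v1 (568,400), with its pointer facing the robot. I'll take close wrist views of the stand and the machine next.

```bash
cat > h.py <<'E'
from station import env, effector, solver, viewer, workorder, search_frame, tip_of
import cv2,numpy as np,pickle
def R(yaw):  # tool down, tool x at yaw
    c,s=np.cos(yaw),np.sin(yaw)
    return np.array([[c,0,-s],[s,0,c],[0,-1,0.]])
def snap(name):
    s=env.sense(); T=np.eye(4);T[:3,:3]=s['tcp_rot'];T[:3,3]=s['ee_pos']
    p,d=viewer.read_camera('wrist'); i=viewer.camera_info('wrist')
    o=dict(p=p,d=d,T=T@i['T_tool_cam'],K=np.array(i['intrinsics']),D=np.array(i['dist_coeffs']))
    pickle.dump(o,open(f'pics/{name}.pkl','wb')); cv2.imwrite(f'pics/{name}.png',p[:,:,::-1]); return o
def ray(o,uv):
    n=cv2.undistortPoints(np.float64([uv]).reshape(-1,1,2),o['K'],o['D']).reshape(-1,2)
    v=np.c_[n[:,0],-n[:,1],-np.ones(len(n))]
    return o['T'][:3,3],v@o['T'][:3,:3].T      # unit depth along optical axis
def on_z(o,uv,z):
    e,v=ray(o,uv); return e+v*((z-e[2])/v[:,2])[:,None]
def proj(o,P):
    q=(np.atleast_2d(P)-o['T'][:3,3])@o['T'][:3,:3]; q=q*[1,-1,-1]
    return cv2.projectPoints(q,np.zeros(3),np.zeros(3),o['K'],o['D'])[0].reshape(-1,2)
def cloud(o):
    v,u=np.nonzero(o['d']>0); e,r=ray(o,np.c_[u,v]); return np.c_[u,v],e+r*o['d'][v,u][:,None]
def rectify(o,c,z,half=.05,n=400): # top-down picture of plane z: row0=+x world, col0=+y
    g=np.linspace(half,-half,n); X,Y=np.meshgrid(g,g,indexing='ij')
    m=proj(o,np.c_[(X+c[0]).ravel(),(Y+c[1]).ravel(),np.full(n*n,z)]).astype(np.float32).reshape(n,n,2)
    return cv2.remap(o['p'],m[:,:,0],m[:,:,1],cv2.INTER_CUBIC)[:,:,::-1]
E
python3 - <<'E'
from h import *
def look(n,names):
    o=snap(n)
    for k in names: print(n,k,[(np.round(r['at'],4).tolist(),round(r['score'],2)) for r in tip_of('wrist',k)[:3]])
env.movel([.23,.607,.29],rate=.2)
env.reach([.44,-.127,.27],R(0)); look('h1',["holder_center","stand_hole","holder"])
env.movel([.42,-.19,.27]); look('h2',["holder_center","stand_hole","holder"])
env.reach([.49,-.447,.25],R(0)); look('m1',["nose","pointer","dogs"])
env.movel([.45,-.44,.22],R(.3)); look('m2',["nose","pointer","dogs"])
s=env.sense();print(s['t'],s['joint_positions'])
a=[cv2.imread(f'pics/{n}.png') for n in ['h1','h2','m1','m2']]
cv2.imwrite('pics/v3.png',cv2.resize(np.vstack([np.hstack(a[:2]),np.hstack(a[2:])]),(800,600),interpolation=cv2.INTER_AREA))
E
```

```text
h1 holder_center []
h1 stand_hole [([0.3817, -0.2821, 0.0156], 0.19)]
h1 holder [([0.4394, -0.1226, 0.0515], 0.85), ([0.8096, -0.1451, 0.0409], 0.63)]
h2 holder_center [([0.4434, -0.1269, 0.0821], 0.95)]
h2 stand_hole []
h2 holder [([0.4371, -0.1245, 0.0513], 0.81)]
m1 nose [([0.4866, -0.4504, 0.0827], 0.75)]
m1 pointer [([0.4548, -0.4557, 0.0743], 0.87)]
m1 dogs [([0.4937, -0.4499, 0.0859], 0.6)]
m2 nose [([0.4898, -0.4523, 0.0849], 0.84)]
m2 pointer [([0.4543, -0.4547, 0.0737], 0.87)]
m2 dogs [([0.4888, -0.4488, 0.0839], 0.96), ([0.4543, -0.4526, 0.0722], 0.18)]
7.4 [ 0.18128101  0.50177437  0.74754307  1.6882214  -0.37459525  1.1004468
  2.91133645]
```

View pics/v3.png

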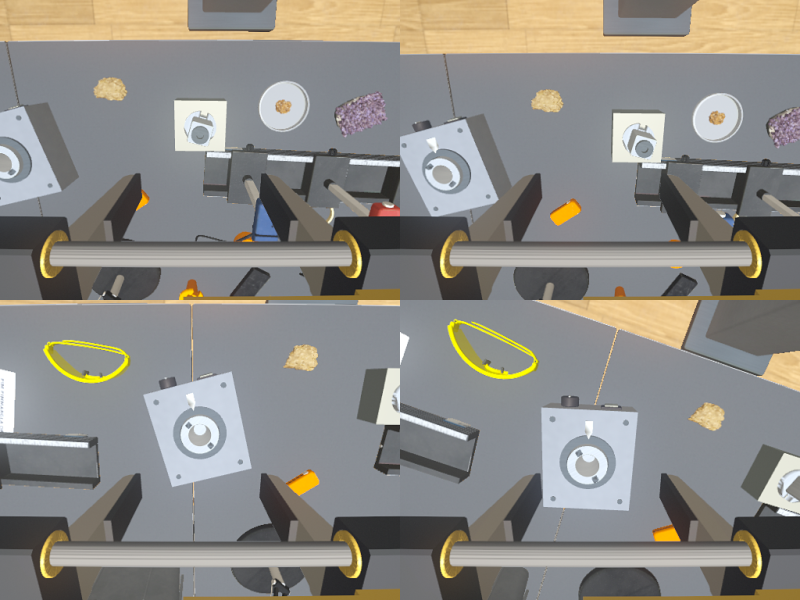

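Contact sheet: the steel holder in its stand is at (197,130) in h1. The lumps lie clear of it, and the blue lens post is about 60 mm behind. The spindle with its two dark dogs is at (198,435) in m1, and the pointer points toward it from the robot side. Next I'll rectify these views to measure, which also serves as the confirming crop.

```bash
python3 - <<'E'
from h import *
L=lambda n:pickle.load(open(f'pics/{n}.pkl','rb'))
def grid(im,c,half):
    n=im.shape[0]; im=im.copy()
    for k in np.arange(-half,half+1e-6,.01):
        p=int((half-k)/(2*half)*(n-1)); w=1
        cv2.line(im,(p,0),(p,6 if abs(k)>1e-4 else n),(0,255,0),1); cv2.line(im,(0,p),(6 if abs(k)>1e-4 else n,p),(0,255,0),1)
    return im
hc=(.440,-.125); mc=(.490,-.450)
t=[grid(rectify(L('h1'),hc,.107,.04,300),hc,.04),grid(rectify(L('h2'),hc,.107,.04,300),hc,.04),
   grid(rectify(L('h2'),hc,.059,.04,300),hc,.04)]
b=[grid(rectify(L('m1'),mc,.080,.045,400),mc,.045),grid(rectify(L('m2'),mc,.080,.045,400),mc,.045)]
im=np.vstack([np.hstack([cv2.resize(x,(266,266)) for x in t]+[np.zeros((266,2,3),np.uint8)]),cv2.resize(np.hstack(b),(800,400))[:334]*0] )[:200*0+266]
cv2.imwrite('pics/v4.png',np.vstack([im,np.hstack([cv2.resize(x,(334,334)) for x in b]+[np.zeros((334,132,3),np.uint8)])]))
for n in['h1','h2']:
    o=L(n);uv,P=cloud(o); s=P[(abs(P[:,0]-hc[0])<.03)&(abs(P[:,1]-hc[1])<.03)]
    for a,bb in[(.100,.1105),(.1105,.120)]:
        q=s[(s[:,2]>a)&(s[:,2]<bb)]; print(n,a,len(q),np.round([np.median(q,0),q.min(0),q.max(0)],4).tolist() if len(q) else 0)
        if len(q)>9: r=cv2.minAreaRect((q[:,:2]*1000).astype(np.float32));print(r)
    print(np.histogram(s[:,2],bins=np.arange(.04,.13,.005))[0])
    st=P[(abs(P[:,0]-hc[0])<.055)&(abs(P[:,1]-hc[1])<.055)&(abs(P[:,2]-.05)<.005)]; print('stand',np.round(np.median(st,0),4),cv2.minAreaRect((st[:,:2]*1000).astype(np.float32)))
for n in['m1','m2']:
    o=L(n);uv,P=cloud(o);r=np.hypot(P[:,0]-mc[0],P[:,1]-mc[1]); 
    q=P[(r<.028)&(P[:,2]>.074)&(P[:,2]<.0835)];print(n,'nose',np.round(np.median(q,0),4),cv2.minAreaRect((q[:,:2]*1000).astype(np.float32)),cv2.minEnclosingCircle((q[:,:2]*1000).astype(np.float32)))
    q=P[(r<.12)&(abs(P[:,2]-.066)<.003)];print('deck',np.round(np.median(q,0),4),cv2.minAreaRect((q[:,:2]*1000).astype(np.float32)))
    q=P[(r<.03)&(P[:,2]>.0845)&(P[:,2]<.092)];print('dogs',len(q),np.round(q[::max(1,len(q)//12)],3).tolist())
E
```

```text
h1 0.1 445 [[0.4339, -0.1274, 0.1075], [0.4198, -0.1465, 0.1], [0.4573, -0.1095, 0.1104]]
((438.5115051269531, -127.72035217285156), (31.999113082885742, 32.27876281738281), 74.41047668457031)
h1 0.1105 367 [[0.4384, -0.1273, 0.1148], [0.426, -0.1393, 0.1106], [0.4511, -0.1154, 0.1172]]
((438.5478820800781, -127.3167495727539), (23.929059982299805, 25.16486167907715), 89.38239288330078)
[  0  96 662 233 189  17  19  18  22  16  23  19  38 401 218 155   0]
stand [ 0.4286 -0.1263  0.0509] ((445.4603576660156, -119.78072357177734), (100.32941436767578, 97.82564544677734), 89.44754791259766)
h2 0.1 436 [[0.4326, -0.1307, 0.1075], [0.4198, -0.1466, 0.1], [0.4567, -0.1093, 0.1105]]
((438.3311462402344, -127.84998321533203), (32.381473541259766, 31.90687370300293), 74.42091369628906)
h2 0.1105 360 [[0.4381, -0.1281, 0.1146], [0.4259, -0.1404, 0.1105], [0.4507, -0.1159, 0.1168]]
((438.39959716796875, -128.24658203125), (24.85247230529785, 24.346660614013672), 3.2430102825164795)
[  0 107 522 210 178  33  33  40  36  37  42  44  54 371 251 120   0]
stand [ 0.4255 -0.1337  0.0508] ((445.330322
[... 683 characters left out ...]
 [0.507, -0.433, 0.089], [0.509, -0.432, 0.088]]
m2 nose [ 0.4901 -0.4501  0.0807] ((490.5434265136719, -448.77239990234375), (53.003543853759766, 54.1993522644043), 87.18428802490234) ((490.01190185546875, -450.0039367675781), 27.977413177490234)
deck [ 0.4783 -0.4485  0.0669] ((492.017333984375, -447.55010986328125), (151.18765258789062, 130.59059143066406), 14.230124473571777)
dogs 86 [[0.473, -0.465, 0.086], [0.476, -0.467, 0.086], [0.476, -0.467, 0.089], [0.478, -0.466, 0.088], [0.476, -0.46, 0.087], [0.48, -0.465, 0.087], [0.502, -0.432, 0.086], [0.504, -0.434, 0.087], [0.505, -0.433, 0.088], [0.507, -0.433, 0.087], [0.508, -0.433, 0.087], [0.509, -0.432, 0.088], [0.509, -0.43, 0.089]]
```

View pics/v4.png

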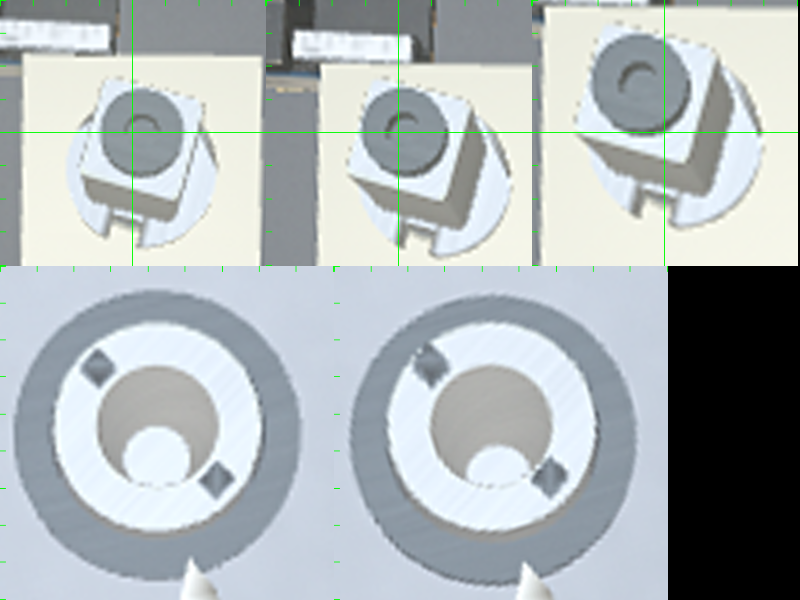

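The close crops show a grey body with a round nose standing in the stand: this is the steel holder, and it is neither orange nor turquoise. Its centre is (0.4384,-0.1278), its yaw is -15.6° (slot facing the robot), and its top is at 0.107.

Spindle axis is (0.490,-0.450), nose z 0.080, and the index line is at 14.2°. The dogs sit at about 46.5–47.5° in world, so roughly 33° from the index line. Next come the wrist range and post clearance.

```bash
python3 - <<'E'
from h import *
L=lambda n:pickle.load(open(f'pics/{n}.pkl','rb'))
for P0,n in[((.4385,-.1278,.064),'h'),((.49,-.45,.094),'m')]:
    for d in list(range(-200,200,20)):
        q=solver.inverse_kinematics(np.array(P0),R(np.radians(d)))
        print(n,d,None if q is None else np.round(q,2).tolist())
P=np.vstack([cloud(L(n))[1] for n in['h1','h2']])
s=P[(P[:,2]>.13)&(P[:,2]<.2)&(abs(P[:,0]-.5)<.15)&(abs(P[:,1]+.1)<.2)]
for z in(.13,.15,.17,.185):
    q=s[abs(s[:,2]-z)<.008]
    if len(q):print(z,len(q),np.round([q.min(0),q.max(0)],3).tolist())
E
```

```text
h -200 [-0.76, 0.87, 1.34, 2.23, -1.07, 1.01, -0.68]
h -180 [-0.76, 0.87, 1.34, 2.23, -1.07, 1.01, -0.33]
h -160 [-0.76, 0.86, 1.33, 2.23, -1.06, 1.0, 0.01]
h -140 [-0.73, 0.78, 1.26, 2.22, -0.99, 0.92, 0.29]
h -120 [-0.69, 0.7, 1.18, 2.22, -0.92, 0.85, 0.58]
h -100 [-0.65, 0.64, 1.1, 2.22, -0.85, 0.79, 0.86]
h -80 [-0.59, 0.58, 1.01, 2.22, -0.76, 0.74, 1.13]
h -60 [-0.53, 0.54, 0.92, 2.22, -0.68, 0.7, 1.4]
h -40 [-0.48, 0.51, 0.85, 2.21, -0.62, 0.67, 1.69]
h -20 [-0.43, 0.48, 0.78, 2.21, -0.56, 0.65, 1.98]
h 0 [-0.38, 0.46, 0.72, 2.21, -0.51, 0.64, 2.28]
h 20 [-0.33, 0.45, 0.66, 2.21, -0.47, 0.63, 2.58]
h 40 [-0.26, 0.43, 0.56, 2.2, -0.39, 0.61, 2.86]
h 60 [0.24, 0.39, -0.04, 2.17, 0.03, 0.58, 2.8]
h 80 [0.78, 0.49, -0.68, 2.14, 0.5, 0.67, 2.73]
h 100 [1.04, 0.66, -1.04, 2.13, 0.8, 0.82, 2.82]
h 120 [1.22, 0.98, -1.38, 2.12, 1.12, 1.14, 2.92]
h 140 [-0.76, 0.87, 1.34, 2.23, -1.07, 1.01, -1.03]
h 160 [-0.76, 0.87, 1.34, 2.23, -1.07, 1.01, -0.68]
h 180 [-0.76, 0.87, 1.34, 2.23, -1.07, 1.01, -0.33]
m -200 [-0.07, 1.09, 1.33, 1.7, -1.11, 1.3, -0.41]
m -180 [-0.07, 1.09, 1.33, 1.7, -1.11
[... 415 characters left out ...]
21, 0.72, 0.71, 1.69, -0.56, 0.95, 2.71]
m 20 [0.37, 0.66, 0.47, 1.67, -0.36, 0.9, 2.9]
m 40 [0.75, 0.63, -0.08, 1.65, 0.06, 0.87, 2.92]
m 60 [1.17, 0.76, -0.72, 1.61, 0.57, 0.99, 2.89]
m 80 [1.44, 1.12, -1.34, 1.6, 1.12, 1.35, 2.92]
m 100 [-0.07, 1.09, 1.33, 1.7, -1.11, 1.3, -1.46]
m 120 [-0.07, 1.09, 1.33, 1.7, -1.11, 1.3, -1.11]
m 140 [-0.07, 1.09, 1.33, 1.7, -1.11, 1.3, -0.76]
m 160 [-0.07, 1.09, 1.33, 1.7, -1.11, 1.3, -0.41]
m 180 [-0.07, 1.09, 1.33, 1.7, -1.11, 1.3, -0.06]
0.13 100 [[0.527, -0.052, 0.13], [0.544, 0.1, 0.138]]
0.15 134 [[0.528, -0.052, 0.142], [0.544, 0.1, 0.158]]
0.17 149 [[0.5, -0.08, 0.163], [0.571, 0.1, 0.178]]
0.185 1642 [[0.499, -0.068, 0.177], [0.56, 0.1, 0.193]]
```

The wrist ranges are comfortable with tool yaw -105.6° at the stand, going to about -43° at the machine, and this also keeps the gripper clear of the lens post head. Grasping now.

```bash
python3 - <<'E'
from h import *
def st(m):
    s=env.sense(); print(m,round(s['t'],2),np.round(s['ee_pos'],4),np.round(s['wrist_force'],1),np.round(s['moment'],2),round(s['gripper_width'],4)); return s
c=np.array([.4385,-.1278,0]); r=R(np.radians(-105.6))
env.movel([.45,-.43,.26],rate=.3)
env.reach(c+[0,0,.20],r); st('above')
env.movel(c+[0,0,.064],rate=.12); st('down')
effector.grasp(40); st('grip')
env.movel(c+[0,0,.067],rate=.03); st('3mm')
env.movel(c+[0,0,.21],rate=.15); s=st('up')
m=np.array([.49,-.45,0])
env.reach(m+[0,0,.21],R(np.radians(-43.0))); s=st('machine'); print(np.round(s['joint_positions'],2))
snap('g1')
E
python3 - <<'E'
import sys;sys.path.insert(0,'.')
import cv2
a=cv2.imread('pics/g1.png');cv2.imwrite('pics/v5.png',cv2.resize(a,(800,600),interpolation=cv2.INTER_CUBIC))
E
```

```text
above 9.78 [ 0.4385 -0.1281  0.2   ] [-0.4 -0.1  1. ] [-0.08  0.11  0.  ] 0.0919
down 11.07 [ 0.4389 -0.128   0.0644] [-0.1 -0.2 -0.1] [-0.04  0.15 -0.01] 0.0919
grip 12.0 [ 0.4384 -0.1278  0.064 ] [-0.   0.4 -0.1] [0.   0.11 0.  ] 0.0317
3mm 12.25 [ 0.4384 -0.1277  0.0669] [ 0.1 -0.  -3.6] [-0.09  0.07 -0.03] 0.0317
up 13.35 [ 0.4379 -0.1274  0.2093] [-0.3  0.8 -4. ] [-0.06  0.1   0.07] 0.032
machine 14.67 [ 0.4904 -0.4488  0.2092] [-0.4  0.4 -4.8] [-0.05 -0.03 -0.04] 0.0314
[ 0.17  0.59  0.76  1.61 -0.44  1.13  1.86]
```

View pics/v5.png

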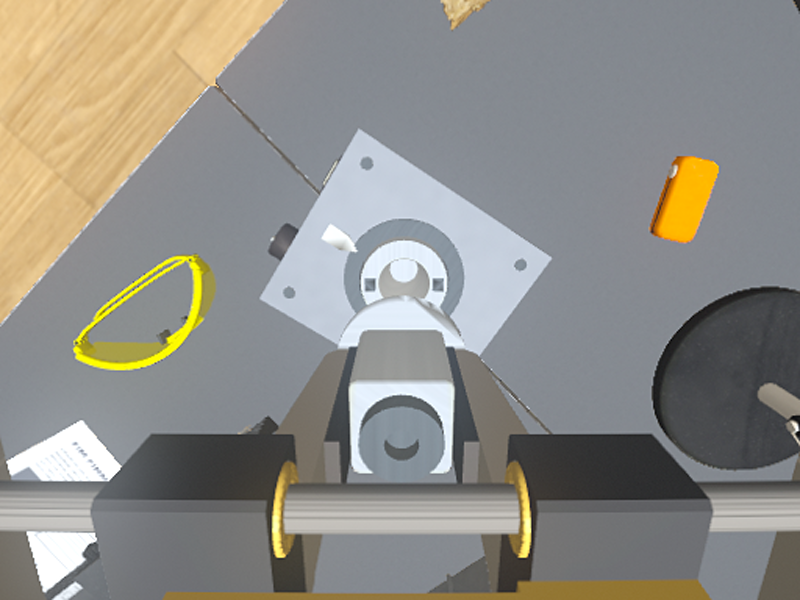

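The holder hangs upright in the jaws, and the dogs at (369,285) and (438,285) lie level with the jaw line, so they are at about 47° world. I'll descend guarded, with a light touch and lateral compliance.

```bash
cat >> h.py <<'E'
def F0():
    env.pause(.3); s=env.sense(); return s['wrist_force'],s['moment']
E
python3 - <<'E'
from h import *
o=pickle.load(open('pics/g1.pkl','rb')); d=on_z(o,[[369/1.5625,285/1.5625],[438/1.5625,285/1.5625]],.087); print(np.round(d,4)); e=d[1]-d[0]; print('dog angle',np.degrees(np.arctan2(e[1],e[0])),d.mean(0))
p=np.array([.49,-.45,.21]); r=R(np.radians(-43.0))
f0,m0=F0(); print(np.round(f0,1),np.round(m0,2))
p[2]=.125; env.movel(p,r,rate=.1); env.pause(.15); s=env.sense(); print(round(s['t'],2),np.round(s['ee_pos'],4),np.round(s['wrist_force']-f0,1))
while p[2]>.0935:
    p[2]-=.0015; env.movel(p,r,rate=.03); s=env.sense(); f=s['wrist_force']-f0
    print(round(s['t'],2),np.round(p,4),np.round(s['ee_pos'],4),np.round(f,1),np.round(s['moment']-m0,2))
    if f[2]>5: break
    if np.hypot(*f[:2])>2.5: p[:2]+=np.clip(f[:2]*1e-4,-6e-4,6e-4)
np.save('p.npy',np.r_[p,-43.]); np.save('f0.npy',np.r_[f0,m0])
E
```

```text
[[ 0.4766 -0.4629  0.087 ]
 [ 0.5063 -0.4311  0.087 ]]
dog angle 47.02688113987288 [ 0.49146752 -0.44700875  0.087     ]
[ 0.3  0.1 -4.7] [-0.06  0.    0.04]
16.17 [ 0.4904 -0.4503  0.1259] [-0.4  0.2  1.6]
16.42 [ 0.49   -0.45    0.1235] [ 0.49   -0.4499  0.1236] [-0.1  0.5 -0. ] [ 0.02  0.02 -0.04]
16.67 [ 0.49  -0.45   0.122] [ 0.4899 -0.4499  0.1219] [ 0.1 -0.3  0.5] [-0.01 -0.01 -0.08]
16.92 [ 0.49   -0.45    0.1205] [ 0.4899 -0.45    0.1203] [-0.3  0.1  1.3] [ 0.02  0.07 -0.02]
17.17 [ 0.49  -0.45   0.119] [ 0.4899 -0.4499  0.1188] [ 0.5 -0.1  1.5] [ 0.05 -0.02 -0.03]
17.42 [ 0.49   -0.45    0.1175] [ 0.49   -0.4499  0.1174] [0.2 0.7 1.5] [-0.01 -0.01 -0.05]
17.67 [ 0.49  -0.45   0.116] [ 0.49   -0.4499  0.1159] [-0.8  0.   1.1] [ 0.02 -0.01  0.01]
17.92 [ 0.49   -0.45    0.1145] [ 0.4899 -0.4499  0.1144] [-0.2  0.1  0.8] [ 0.02  0.05 -0.02]
18.17 [ 0.49  -0.45   0.113] [ 0.4899 -0.4499  0.1128] [-0.5  0.3  0.6] [ 0.03  0.04 -0.09]
18.42 [ 0.49   -0.45    0.1115] [ 0.49   -0.4499  0.1114] [-0.9 -0.1  1.1] [ 0.03  0.01 -0.  ]
18.67 [ 0.49 -0.45  0.11] [ 0.4901 -0.4498  0.1098] [
[... 344 characters left out ...]
.4907 -0.4492  0.1039] [2.1 3.6 3.4] [ 0.9  -0.58 -0.03]
19.92 [ 0.4906 -0.4491  0.1025] [ 0.4907 -0.449   0.1024] [1.5 3.2 3.5] [ 0.89 -0.57 -0.08]
20.17 [ 0.4907 -0.4488  0.101 ] [ 0.4908 -0.4487  0.1009] [2.4 2.6 2.8] [ 0.86 -0.57 -0.09]
20.42 [ 0.491  -0.4485  0.0995] [ 0.4909 -0.4485  0.0993] [1.2 3.7 2. ] [ 0.82 -0.56  0.01]
20.67 [ 0.4911 -0.4482  0.098 ] [ 0.4909 -0.4482  0.0978] [1.4 3.1 1.5] [ 0.69 -0.44 -0.03]
20.92 [ 0.4912 -0.4478  0.0965] [ 0.491  -0.448   0.0963] [0.8 1.7 1.3] [ 0.52 -0.44 -0.02]
21.17 [ 0.4912 -0.4478  0.095 ] [ 0.4911 -0.4478  0.0948] [1.3 2.2 1. ] [ 0.6  -0.4  -0.02]
21.42 [ 0.4914 -0.4476  0.0935] [ 0.4913 -0.4478  0.094 ] [0.3 3.2 8. ] [ 0.94 -0.04 -0.05]
```

The slots dropped straight over the dogs: there was no stop at z 0.101, and contact came at 0.094, the home height. Now I'll turn clockwise in small steps while watching the moment.

```bash
python3 - <<'E'
from h import *
*p,a=np.load('p.npy'); p=np.array(p); z=np.load('f0.npy'); f0,m0=z[:3],z[3:]
p[2]=.0938
while a>-86:
    a-=2 if a>-70 else 1
    try: env.movel(p,R(np.radians(a)),rate=.03)
    except env.PlanningError as e: print(a,e); break
    s=env.sense(); f=s['wrist_force']-f0; m=s['moment']-m0; t=s['tcp_rot']
    print(round(s['t'],2),a,'yaw',round(np.degrees(np.arctan2(t[1,0],t[0,0])),2),np.round(s['ee_pos'],4),np.round(f,1),np.round(m,2))
    if abs(m[2])>.8 or np.linalg.norm(f)>15: break
    if np.hypot(*f[:2])>2: p[:2]+=np.clip(f[:2]*6e-5,-4e-4,4e-4)
    if f[2]>6: p[2]+=2e-4
    if f[2]<1: p[2]-=1e-4
np.save('p.npy',np.r_[p,a])
E
```

```text
21.67 -45.0 yaw -44.97 [ 0.4915 -0.4478  0.094 ] [0.  3.7 6.3] [ 0.84 -0.06 -0.04]
21.92 -47.0 yaw -46.95 [ 0.4911 -0.4477  0.094 ] [0.1 1.8 5.7] [ 0.62 -0.03 -0.08]
22.17 -49.0 yaw -48.95 [ 0.491  -0.4477  0.094 ] [-0.9  2.4  6.5] [ 0.65  0.09 -0.04]
22.42 -51.0 yaw -50.94 [ 0.491  -0.4476  0.094 ] [-0.3  0.7  4.3] [0.26 0.08 0.06]
22.67 -53.0 yaw -52.95 [ 0.491  -0.4476  0.0941] [-0.7 -0.4  3.9] [0.18 0.09 0.01]
22.92 -55.0 yaw -54.95 [ 0.491  -0.4476  0.094 ] [-1.5  0.3  2.8] [-0.04  0.17  0.06]
23.17 -57.0 yaw -56.95 [ 0.491  -0.4475  0.094 ] [-1.9 -0.3  2.2] [-0.06  0.22  0.03]
23.42 -59.0 yaw -58.94 [ 0.491  -0.4475  0.0941] [-2.8 -0.8  1.1] [-0.21  0.31  0.08]
23.67 -61.0 yaw -60.94 [ 0.491  -0.4475  0.0941] [-0.9 -2.   0.2] [-0.33  0.3   0.04]
23.92 -63.0 yaw -62.93 [ 0.491  -0.4475  0.0941] [-1.3 -0.9  1.6] [-0.28  0.37  0.04]
24.17 -65.0 yaw -64.93 [ 0.491  -0.4475  0.0941] [-2.  -0.4  1.2] [-0.25  0.36  0.06]
24.42 -67.0 yaw -66.93 [ 0.491  -0.4474  0.0941] [-2.  -0.1  0.7] [-0.3   0.36  0.11]
24.67 -69.0 yaw -68.92 [ 0.491  -0.4474  0.0941] [-1.7 -1.3  1.6] [-0.23  0.36  
[... 309 characters left out ...]
1] [-0.9 -0.7  3.6] [-0.01  0.18  0.09]
25.92 -75.0 yaw -75.01 [ 0.4909 -0.4475  0.0941] [-0.2  0.3  3.5] [0.01 0.16 0.03]
26.17 -76.0 yaw -76.01 [ 0.4908 -0.4475  0.0941] [-0.6 -0.1  3.3] [0.04 0.12 0.05]
26.42 -77.0 yaw -77.01 [ 0.4909 -0.4475  0.0941] [-0.6  0.3  3.6] [0.11 0.05 0.07]
26.67 -78.0 yaw -78.01 [ 0.4908 -0.4475  0.0941] [-1.5  1.   4.4] [0.1 0.1 0. ]
26.92 -79.0 yaw -79.01 [ 0.4908 -0.4475  0.0941] [-0.5  1.3  4.9] [0.26 0.12 0.03]
27.17 -80.0 yaw -80.01 [ 0.4909 -0.4474  0.094 ] [-0.1  1.8  4.4] [0.27 0.07 0.07]
27.42 -81.0 yaw -80.97 [ 0.4909 -0.4475  0.0941] [-1.   0.7  5.1] [0.27 0.06 0.42]
27.67 -82.0 yaw -81.93 [ 0.4908 -0.4475  0.0941] [-0.9  1.5  5.3] [0.28 0.14 1.01]
```

The stop was felt at -81 to -82°, with the moment rising from 0.07 to 1.0 N m. I predicted -79.2° with the slot play included. I'll ease the torque, let go, back off and check.

```bash
python3 - <<'E'
from h import *
*p,a=np.load('p.npy'); p=np.array(p); z=np.load('f0.npy')
env.movel(p+[0,0,1e-4],R(np.radians(-80.8)),rate=.03); env.pause(.2); s=env.sense(); print(np.round(s['wrist_force']-z[:3],1),np.round(s['moment']-z[3:],2))
effector.release(); env.pause(.2)
env.movel(p+[0,0,.12],rate=.1)
s=env.sense(); print(s['t'],np.round(s['ee_pos'],4),s['gripper_width'])
o1=snap('f0'); 
q=np.array([.47,-.45,.27]); env.movel(q,R(np.radians(-40)),rate=.15); env.pause(.2); o=snap('f1')
for k in["holder_center","holder"]: print(k,[(np.round(r['at'],4).tolist(),round(r['score'],2)) for r in tip_of('wrist',k)[:3]])
for n,o in(('f0',o1),('f1',o)):
    uv,P=cloud(o); r=np.hypot(P[:,0]-.4905,P[:,1]+.449)
    for lo,hi,rr in((.132,.1405,.026),(.1425,.15,.02),(.086,.0925,.03)):
        w=P[(r<rr)&(P[:,2]>lo)&(P[:,2]<hi)]
        if len(w)>5: print(n,lo,len(w),np.round(np.median(w,0),4),cv2.minAreaRect((w[:,:2]*1000).astype(np.float32)))
c=(.4905,-.449)
cv2.imwrite('pics/v6.png',np.hstack([cv2.resize(cv2.imread('pics/f1.png')[:,:],(400,300)),np.zeros((300,0,3),np.uint8),cv2.resize(rectify(o,c,.089,.05,400),(300,300))]))
E
```

```text
[-0.5  1.   4.4] [ 0.26 -0.02  0.39]
30.65 [ 0.4905 -0.4472  0.2132] 0.09234196317672191
holder_center [([0.493, -0.4473, 0.1113], 0.6)]
holder [([0.4895, -0.4427, 0.0798], 0.68)]
f0 0.132 719 [ 0.4905 -0.4403  0.1376] ((490.93975830078125, -446.8016357421875), (31.463268280029297, 31.517684936523438), 9.897727966308594)
f0 0.1425 611 [ 0.4912 -0.447   0.1449] ((491.4128723144531, -447.02996826171875), (24.63571548461914, 24.407365798950195), 9.387596130371094)
f0 0.086 676 [ 0.4884 -0.4322  0.0898] ((490.3897399902344, -443.0943298339844), (50.32001495361328, 43.377750396728516), 11.281084060668945)
f1 0.132 501 [ 0.4863 -0.4446  0.1375] ((491.2814025878906, -447.3514404296875), (32.2260856628418, 32.2370491027832), 10.406457901000977)
f1 0.1425 404 [ 0.4909 -0.447   0.1448] ((491.2652587890625, -447.34698486328125), (24.664234161376953, 24.633052825927734), 25.49140167236328)
f1 0.086 454 [ 0.4774 -0.4328  0.0897] ((483.6301574707031, -442.51446533203125), (51.55764389038086, 34.047943115234375), 57.43162155151367)
```

View pics/v6.png

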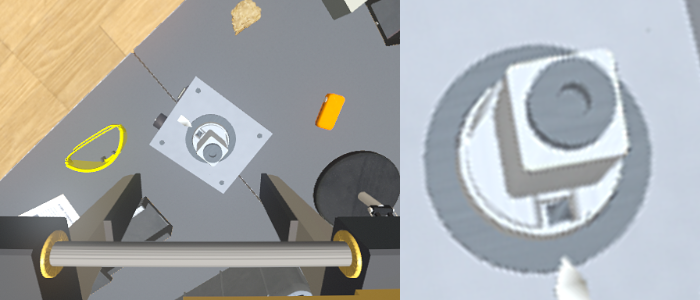

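The holder is seated: its top is at 0.1376 (0.137 expected), yaw about 10°, and one dog shows in the slot at (560,210) facing the pointer at (570,262). I'll take one enlarged look from the pointer's side with the index line drawn in.

```bash
python3 - <<'E'
from h import *
env.movel([.49,-.447,.25],R(np.radians(0)),rate=.25); env.pause(.3); o=snap('f2'); print(env.sense()['t'])
c=np.array([.491,-.4475]); half=.045;n=560
im=rectify(o,c,.087,half,n); t=np.radians(14.2)
px=lambda P:tuple(int(v) for v in ((half-(P[1]-c[1]))/(2*half)*n,(half-(P[0]-c[0]))/(2*half)*n))
d=np.array([np.cos(t),np.sin(t)])
cv2.line(im,px(c-d*.033),px(c-d*.027),(0,0,255),1)
for w in(-.004,.004):
    q=np.array([-d[1],d[0]])*w; cv2.line(im,px(c-d*.030+q),px(c-d*.0258+q),(0,160,0),1)
cv2.imwrite('pics/v7.png',im)
E
```

```text
33.1083Traceback (most recent call last):
  File "<stdin>", line 7, in <module>
cv2.error: OpenCV(4.12.0) :-1: error: (-5:Bad argument) in function 'line'
> Overload resolution failed:
>  - Layout of the output array img is incompatible with cv::Mat
>  - Expected Ptr<cv::UMat> for argument 'img'
```

```bash
python3 - <<'E'
from h import *
o=pickle.load(open('pics/f2.pkl','rb'))
c=np.array([.491,-.4475]); half=.045;n=560
im=rectify(o,c,.087,half,n).copy(); t=np.radians(14.2)
px=lambda P:tuple(int(v) for v in ((half-(P[1]-c[1]))/(2*half)*n,(half-(P[0]-c[0]))/(2*half)*n))
d=np.array([np.cos(t),np.sin(t)])
cv2.line(im,px(c-d*.033),px(c-d*.027),(0,0,255),1)
for w in(-.004,.004):
    q=np.array([-d[1],d[0]])*w; cv2.line(im,px(c-d*.030+q),px(c-d*.0258+q),(0,160,0),1)
cv2.imwrite('pics/v7.png',im)
E
```

```text
(no output)
```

View pics/v7.png

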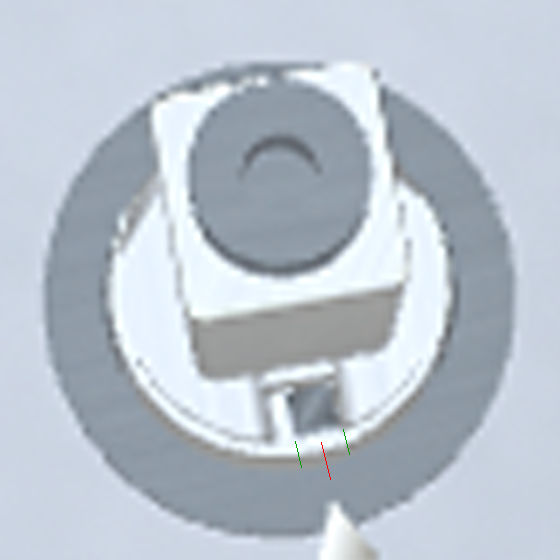

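The crop shows the flange flat on the nose. The dog, centred at about (312,408), lies on the index line, which passes through (312,408). It bears on the driving side of the slot and points at the pointer tip at (335,505). I'm handing it in.

```bash
python3 - <<'E'
from h import *
workorder.finish_job(); print(env.sense()['t'])
E
```

```text
the job is handed in; nothing more can be done
the job is handed in; nothing more can be done
```

The holder is seated in the spindle and turned clockwise to the stop at the index pointer. I let go and handed the job in at about 33 s of the 72 s allowed.

- **Seating:** I lined the slots up with the dogs from the wrist camera (about 47° in world, 33° from the index line). They dropped over the dogs on the first descent, so no turning search was needed. Contact force was at most about 8 N, at the home height (TCP 0.094 m).
- **Turning:** The stop was felt at about -81° tool yaw, with the moment rising to 1.0 N m. I eased it to about 0.4 N m before letting go.
- **Last checks:**
  - The holder's top measured 0.1376 m against 0.137 m expected, so the flange is flush.
  - The dog lies on the index line and bears on the driving side of its slot.
  - The holder's yaw is about 10°, against about 11° predicted from the index line and the slot play.
- **Disagreements:**
  - While turning, the moment was only about 0.05–0.1 N m, below the stated drag of 0.2 N m.
  - The spindle axis was about 2.5 mm from my camera estimate; the force-guided descent took that up.
- **Bystanders:** I moved none of the other things knowingly, but I did not re-measure their positions at the end.

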